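Load the topping carousel and click it round once

ROBOT

A 6-joint arm with a two-finger parallel gripper is mounted at the origin on the work surface. World frame = base frame: x ahead of the robot, y to its left, z up, the work surface at z = 0. Lengths are in m, angles in rad, forces in N, time in s.
With the tool pointing down it reaches from about 0.35 to 0.85 m from the base axis. Payload 8.1 kg.
Tool frame: the origin (TCP) lies at the very end of the fingers, on their centre line; the grasp point (between the pads) lies 19 mm behind it (env.tcp_to_grasp is the distance from the TCP to the grasp point, in m); y points along the fingers, z is the direction in which the jaws open and shut, and the axes are right-handed (so a half turn about y gives the same grasp; the last joint's range is limited). The gripper opens to 85 mm and grips with 20 to 120 N. Pads are 22 mm wide; open, the fingers measure 114 mm over their backs; the gripper's body (76 mm by 85 mm) begins 54 mm behind the grasp point. The pads swing forward as they close: fully open they stand 13 mm farther back than shut.
Start: joints at [1.049, 0.13, 1.488, -0, 1.523, -0.085], TCP at [0.254, 0.544, 0.231] pointing down, gripper open.
Joint ranges: [-2.96, 2.96], [-0.89, 2.26], [0.02, 2.5], [-1.34, 4.48], [0, 2.73], [-2.66, 2.66]. Speed limits (rad/s): [2.39, 2.39, 2.79, 3.14, 3.14, 3.14].

INTERFACE

Orientations are given as a rotation vector (axis times angle).
In Python, from bench import env, read_camera, camera_params, close_job, regions_of gives the robot as it stands.
- The arm moves only by the tool apply_moves, never from a script. Its argument "series" is a list of rows, each an object with "travel": the shift along the tool's x, y, z in m, a list of three; "twist": the turn about the tool's y in degrees; "gripper": the closure, from 0 (fully open) to 1 (shut). In form: [{"travel": [x, y, z], "twist": twist, "gripper": gripper}, ...]. A call has 1 to 5 rows; each row shifts and turns the commanded pose from where the row before left it, along the tool's axes as they then stand; what a row does not reach is not made up. A row lasts 1/12 s, in which the tool goes at most 41.7 mm and 7.16 degrees, less where a joint would pass 70% of its speed; a pose out of reach is approached as far as the arm can. A call with a gripper value outside its range is refused whole. The fingers move at their own pace and stop on an object; the grip force is fixed at half the most. Time passes only in rows, so rows that do not move let the fingers close. It gives the time, the measured TCP pose, the force and the opening at its end, in the units of the state.
- env.sense(): the state, without advancing time (a new reading comes with each control period).
- read_camera(name): name is "side" or "top"; returns the picture (384x512x3 uint8, red, green, blue); there is no depth.
- camera_params(name): a dict with "vfov" (degrees; the focal length in pixels is half the picture's height over the tangent of half this angle, whatever the lens; pixels are square), "cx", "cy" (the principal point, pixels), "extrinsics" (4x4, takes a point from camera to world coordinates). Camera axes: x right, y up, looking along -z (the intrinsics and any distortion apply to the point x, -y, -z); pixel columns grow to the right and rows downward; lengths in m; the calibration is good to about 2 mm. A picture is of the moment at which its call begins. camera_params takes no time and is no camera call.
- close_job(): hands the job in, once; it reports no verdict.
Trained networks look in the newest picture that a camera, given by its name, has taken for a name from the list of things; names that differ only in an ending like _2 or _b are one class to them, and where a whole thing is asked for, a point or a joint stands for the part that bears it (a point fixed in the world has none). Each returns a list of dicts, best first, with "conf" (0 to 1); they miss things now and then, are a little off and sometimes report something else, mostly with a low value. They report only what shows in the picture. A call takes as long as a camera call. They do not tell look-alikes from the thing itself.
- regions_of(label, camera): "mask" (384x512 bool, what is visible of it) and "box" ([centre column, centre row, width, height] in pixels, round what is visible of it).
The state is a dict: "time_s": time; "joint_pos": joint angles; "joint_velocities": joint speeds; "joint_torque": joint torques, N m; "ee_pos": TCP position; "ee_rot": TCP orientation; "contact_force": force on the tool from outside, world axes, zero at the start; "ft_torque": the same for the moment, N m; "grip_width": finger opening in m.
Only numpy, scipy, OpenCV 4.12 (cv2) and the standard library are available. Lean on these libraries where they do the work, as an engineer would, in place of code of your own. Each camera call takes 0.05 s, during which the arm holds its last target.

TASK

Stand the spare topping canister in the empty carousel pocket at the loading tongue: lower it in gently and, without forcing it, turn it about until its foot drops over the hidden drive tab and it is fully home on the pocket floor. Then turn the carousel by its top bar exactly one click anticlockwise (seen from above), so that the next empty pocket rests at the tongue, and let go. Leave the stored canisters upright in their pockets and the jam jar, the cake and the tub where they are.

Things in the scene. Friction and masses are not known exactly. Their poses are not given: they have to be found in the camera images.
- canister_mid (a point): Centre, half-way up, of the spare canister, upright and alone on the table: a round white container 56 mm in diameter, 150 mm tall, with a steel lid (52 mm in diameter, the top 28 mm); 0.28 to 0.56 kg. z is up its axis. Its foot is four square lugs, 13 mm wide, 12 mm tall, leaving a cross of two grooves 13 mm wide along its x and y axes.
- pocket (a point): Centre of the floor of the empty carousel pocket that starts at the loading tongue; z is up, and it turns with the carousel. The pocket is an open cup of 62 mm bore with walls 40 mm tall. A canister fully home stands on this floor, its centre 75 mm above this point; one that rests on top of the drive tab stands 10 mm too high.
- tab_top (a point): Middle of the top of the drive tab, a stiff upright bar (44 mm long, 6 mm thick, 10 mm tall) across the first pocket's floor; this point's axes are the pocket's. The tab's own direction differs every time and is not given: feel for it. It keeps still under light rubbing. A canister drops over it when turned to within about 0.15 rad of a fit, which comes every quarter turn.
- next_pocket (a point): Centre of the floor of the next empty pocket, 60 degrees clockwise from the first (seen from above); one click brings it to the loading tongue.
- carousel_base: Fixed round steel base of the carousel, 300 mm in diameter; origin on the turning axis, at table height. A small steel tongue sticks out along its -x axis, on the robot's side: the loading place. On it turns a white disc with six pockets, centres 110 mm from the axis, floors 46 mm above the table; three hold canisters like the spare one (tops 196 mm above the table).
- carousel (a joint): Turn of the carousel on its base, rad, growing anticlockwise seen from above. It starts at rest in a click at 0; the next clicks are at 1.047 and 2.094. A spring detent pulls it into the nearest click; turning it over the hump half-way between two clicks (0.52, 1.57) takes about 0.4 N m. Stops at -0.12 and 2.25.
- bar_left (a point): Grip point on the steel bar on top of the carousel's centre post, 37 mm from the turning axis, half-way up the bar. The bar is 16 mm thick, 110 mm long, 40 mm tall (155 to 195 mm above the table), runs along this point's y axis (level, square to the line from axis to first pocket) and turns with the carousel. This end lies on the +y side of the axis.
- bar_right (a point): The same grip point at the bar's other end, 37 mm from the turning axis on its -y side.
- stored0_mid (a point): Centre, half-way up, of a stored canister like the spare one, standing in the pocket 120 degrees anticlockwise from the first pocket (seen from above; the pocket between them is empty); leave it in its pocket.
- stored1_mid (a point): Centre of the second stored canister, in the pocket opposite the first pocket; leave it in its pocket.
- stored2_mid (a point): Centre of the third stored canister, in the pocket 120 degrees clockwise from the first pocket; leave it in its pocket.
- jam_jar_mid (a point): Centre, half-way up, of a squat jam jar, 76 mm in diameter and 90 mm tall, standing on the table near the spare canister (they may have swapped places); leave it there.
- cake: A berry cake on a plate, 270 mm in diameter, 85 mm tall, origin under its centre; leave it there.
- tub: An open clear plastic tub, 100 mm in diameter, 120 mm tall, origin under its centre; leave it there.
Not all that is in view belongs to the job. What is shaped like the part that bears stored0_mid but purple, red or yellow is not meant.

How it is judged:
On the way, in this order (a step that is already met when the one before it is completed fails the run):
1. the canister is fully home in the first pocket, over the drive tab, with the carousel still in its first click (z of canister_mid in the frame of pocket between 0.07 and 0.08 m and horizontal distance between canister_mid and pocket below 0.008 m and angle between canister_mid's own z axis and vertical below 0.06 rad and value of joint carousel below 0.2 rad), for 0.2 s.
2. the carousel has been turned one click, with the canister home in its pocket (z of canister_mid in the frame of pocket between 0.07 and 0.08 m and horizontal distance between canister_mid and pocket below 0.008 m and angle between canister_mid's own z axis and vertical below 0.06 rad and value of joint carousel between 0.9472 and 1.1472 rad), for 0.2 s.
At the end, for the whole second after the job is handed in: The canister stands upright (within 0.06 rad) and fully home in the first pocket (its centre 70 to 80 mm above the pocket floor and within 8 mm of its axis), the carousel rests one click on (1.047 rad, within 0.1), the stored canisters are still in their pockets, and the robot has let go (all of step 2 and velocity of joint carousel between -0.05 and 0.05 rad/s and horizontal distance between each of stored0_mid, stored1_mid, stored2_mid and carousel_base below 0.125 m); the robot touches nothing.
It fails at once if the carousel is turned past the next hump, towards a second click (value of joint carousel above 1.57 rad).
It fails at once if the canister is forced into the carousel (over 60 N) (contact force between canister and carousel_base above 60 N).
It fails at once if the canister is dropped into its pocket (faster than 0.6 m/s there) (horizontal distance between canister_mid and pocket below 0.03 m and z of canister_mid in the frame of pocket below 0.12 m and linear speed of canister above 0.6 m/s).
It fails at once if a stored canister is lifted or tipped (height (world z) of any of stored0_mid, stored1_mid, stored2_mid above 0.145 m or angle between any of stored0_mid, stored1_mid, stored2_mid's own z axis and vertical above 0.25 rad).
It fails at once if the jam jar, the cake or the tub is pushed out of its place (30 mm) (distance of any of jam_jar_mid, cake, tub from where it was at the start of the episode above 0.03 m).
It also fails if it takes over 72 s, if anything falls off the work surface, if the arm or the gripper's body presses on something with over 40 N, if the wrist force passes 120 N, or if a joint passes its speed limit or range.

## Working session

There is one attempt and no reset: what is moved stays moved. The work goes in short steps, Python scripts to look and compute and a tool call to move; the robot and the scene stay as the last step left them, time stands still between calls to the robot, and variables do not carry over. Pictures are saved under pics/ and viewed, and the job is handed in when it is done.

Besides the shell and the picture viewer there is one more tool, called after ">>>" as name([rows], argument=value, ...), one row to a line, values as JSON. apply_moves: Moves the arm, as the interface text tells. Its arguments: {"type":"object","properties":{"series":{"type":"array"}},"required":["series"]}

```bash
ls; mkdir -p pics; python3 - <<'E'
from bench import env, read_camera, camera_params, regions_of
import cv2, numpy as np
s=env.sense(); print(s)
for n in ("side","top"):
    im=read_camera(n); cv2.imwrite(f"pics/{n}0.png",im[:,:,::-1]); p=camera_params(n); print(n,p)
    for l in ("canister_mid","jam_jar_mid","carousel_base","bar_left","cake","tub","carousel","stored0_mid"):
        for r in regions_of(l,n)[:6]: print(n,l,round(r["conf"],2),np.round(r["box"],1))
E
```

```text
pics
{'time_s': 0.0, 'joint_pos': array([ 1.04861319e+00,  1.31173163e-01,  1.48928035e+00, -2.98775607e-06,
        1.52302026e+00, -8.54064356e-02]), 'joint_velocities': array([ 0.00134806, -0.00056824, -0.00095463, -0.00041289, -0.00082885,
       -0.00102546]), 'joint_torque': array([-4.05731262e-04, -5.69374466e+01, -5.00566077e+01, -1.45294480e-04,
        1.45389672e-02, -3.09011091e-05]), 'ee_pos': array([0.25351737, 0.54319367, 0.23023669]), 'ee_rot': array([-1.5453195 ,  0.34307679, -0.34219136]), 'contact_force': array([-0.49261534, -0.17728954, -0.2055514 ]), 'ft_torque': array([ 0.05027292, -0.01205699,  0.0108422 ]), 'grip_width': 0.08523006845768934}
side {'vfov': 46.30568239302855, 'cx': 257.79285831584434, 'cy': 196.80323870909154, 'extrinsics': array([[ 0.87975119,  0.29444813, -0.37328025, -0.02338611],
       [-0.47527059,  0.52405691, -0.70674056, -1.25253506],
       [-0.01247835,  0.79916498,  0.60098222,  1.21811   ],
       [ 0.        ,  0.        ,  0.        ,  1.        ]])}
side canister_mid 0.67 [292.5 246.2  16.3  37.2]
side jam_jar_mid 0.75 [255.9 276
[... 972 characters left out ...]
0e+00,  0.00000000e+00,  0.00000000e+00,
         1.00000000e+00]])}
top canister_mid 0.64 [318.3 190.9  17.8  21.1]
top canister_mid 0.24 [256.9 191.4  10.2  19.3]
top jam_jar_mid 0.57 [327.  236.9  20.7  18.1]
top carousel_base 0.73 [239.7 221.2  76.6  85.4]
top bar_left 0.77 [241.9 219.   74.7  75.3]
top cake 0.91 [132.2 227.6  64.9  66.3]
top tub 0.76 [375.5 222.4  33.7  23.2]
top tub 0.69 [239.2 217.2  74.9  69.3]
top carousel 0.88 [240.3 217.6  75.6  79.5]
top stored0_mid 0.85 [311.5 165.7  23.3  20.8]
top stored0_mid 0.83 [257.7 192.9  12.4  16.3]
top stored0_mid 0.81 [293.9 147.2  12.4  25.3]
top stored0_mid 0.6 [231.1 151.3  12.2  24.2]
top stored0_mid 0.57 [271.9 147.8  11.3  18.4]
```

```bash
python3 - <<'E'
import cv2
s=cv2.imread("pics/side0.png"); t=cv2.imread("pics/top0.png")
cv2.imwrite("pics/side0c.png",cv2.resize(s[140:340,140:400],None,fx=3,fy=3,interpolation=cv2.INTER_CUBIC))
cv2.imwrite("pics/top0c.png",cv2.resize(t[110:290,160:410],None,fx=3.2,fy=3.2,interpolation=cv2.INTER_CUBIC))
E
```

```text
(no output)
```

View pics/side0.png

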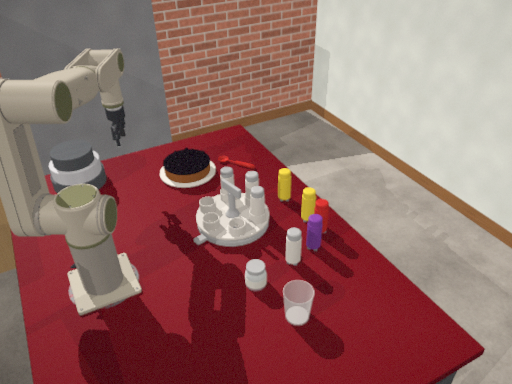

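View pics/top0.png

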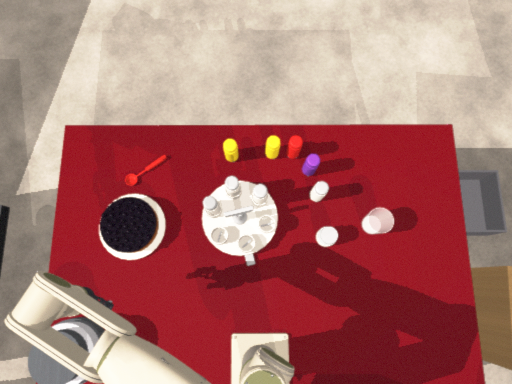

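View pics/side0c.png

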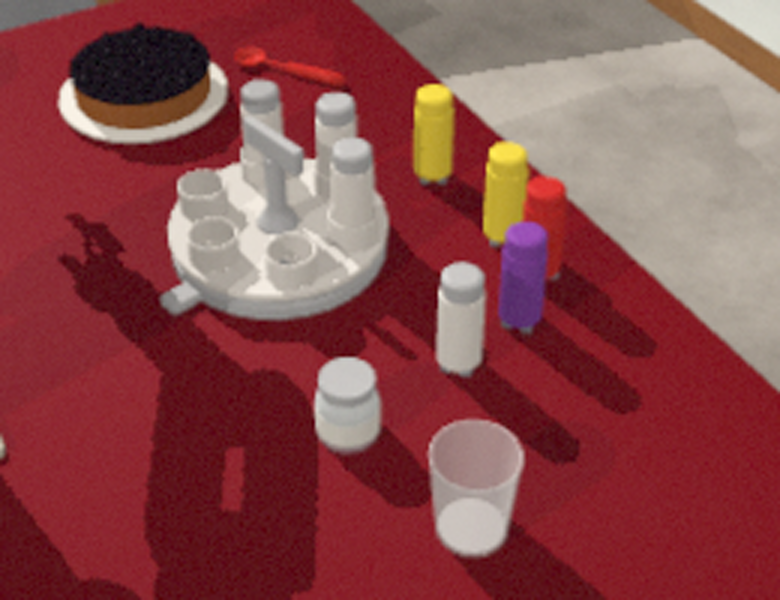

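View pics/top0c.png

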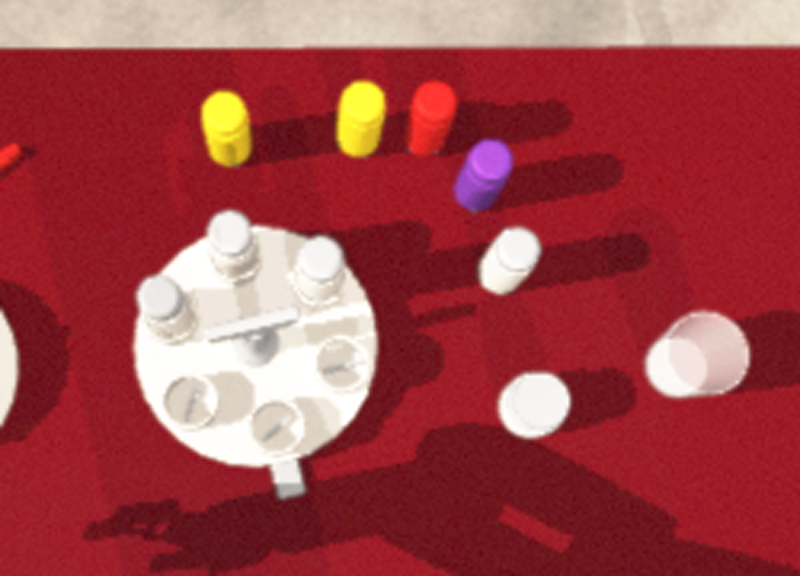

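```bash
cat > h.py <<'E'
import numpy as np, cv2
from bench import camera_params
P={n:camera_params(n) for n in ("side","top")}
def proj(n,X):
    X=np.atleast_2d(X); p=P[n]; E=np.linalg.inv(p["extrinsics"]); c=X@E[:3,:3].T+E[:3,3]
    f=192/np.tan(np.radians(p["vfov"])/2)
    return np.c_[p["cx"]+f*c[:,0]/-c[:,2], p["cy"]-f*c[:,1]/-c[:,2]]
def circ(c,r,z,n=60):
    a=np.linspace(0,2*np.pi,n,endpoint=False); return np.c_[c[0]+r*np.cos(a),c[1]+r*np.sin(a),np.full(n,z)]
def ray(n,u,v,z):
    p=P[n];E=p["extrinsics"];f=192/np.tan(np.radians(p["vfov"])/2)
    d=E[:3,:3]@np.array([(u-p["cx"])/f,-(v-p["cy"])/f,-1]); o=E[:3,3]; return o+d*(z-o[2])/d[2]
E
python3 - <<'E'
import cv2,numpy as np
from h import *
s=cv2.imread("pics/side0.png"); t=cv2.imread("pics/top0.png")
cv2.imwrite("pics/side1.png",cv2.resize(s[160:250,190:280],None,fx=6.6,fy=6.6,interpolation=cv2.INTER_CUBIC))
cv2.imwrite("pics/top1.png",cv2.resize(t[170:270,195:285],None,fx=6,fy=6,interpolation=cv2.INTER_CUBIC))
print("base0",proj("side",[0,0,0]),proj("top",[0,0,0]))
print("cake",ray("side",187,176,0),ray("top",132,228,0.03))
print("can",ray("side",293,231,.15),ray("top",321,186,.15))
print("tongue",ray("side",201,239,0.03),ray("top",250,259,.03))
E
```

```text
base0 [[103.29289081 282.45465291]] [[259.74299087 363.34162498]]
cake [0.51461387 0.49438552 0.        ] [0.51516363 0.51346583 0.03      ]
can [ 0.65316048 -0.2380372   0.15      ] [ 0.65906601 -0.2343749   0.15      ]
tongue [0.38936785 0.01148491 0.03      ] [0.39111857 0.03679977 0.03      ]
```

View pics/side1.png

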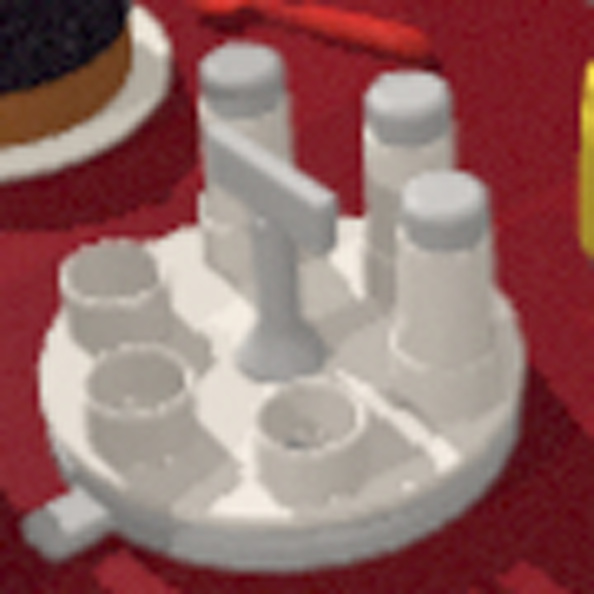

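View pics/top1.png

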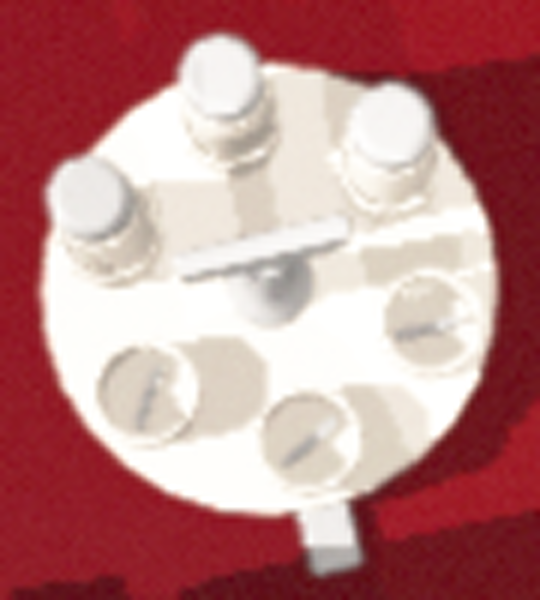

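```bash
cat > fit.py <<'E'
from h import *
from scipy.optimize import least_squares, minimize
from scipy.ndimage import map_coordinates, gaussian_filter
A=np.radians(60)
def pk(p,k,r=.11):
    a=p[2]+np.pi+k*A; return np.array([p[0]+r*np.cos(a),p[1]+r*np.sin(a)])
# k: 0 first, -1 next, +1 right empty, 2,3,4 stored
obs=[("side",0,.086,139,385),("side",-1,.086,110,283),("side",1,.086,311,422),("side",4,.196,242,68),("side",3,.196,408,95),("side",2,.196,444,195),
("top",-1,.086,148,394),("top",0,.086,310,442),("top",1,.086,432,322),("top",3,.196,220,78),("top",2,.196,393,123),("top",4,.196,88,195)]
def px(n,u,v):
    return np.array([(u+.5)/6.6-.5+190,(v+.5)/6.6-.5+160]) if n=="side" else np.array([(u+.5)/6-.5+195,(v+.5)/6-.5+170])
def res(p): return np.concatenate([proj(n,[*pk(p,k),z])[0]-px(n,u,v) for n,k,z,u,v in obs])
if __name__=="__main__":
    for sel in ("both","side","top"):
        o=obs[:]; 
        f=lambda p: np.concatenate([proj(n,[*pk(p,k),z])[0]-px(n,u,v) for n,k,z,u,v in o if sel in("both",n)])
        r=least_squares(f,[.55,.05,0]); print(sel,r.x,np.abs(r.fun).max(),np.sqrt((r.fun**2).mean()))
        print(np.round(r.fun.reshape(-1,2),1).tolist())
        if sel=="both": p0=r.x
    print("pocket",pk(p0,0),"next",pk(p0,-1))
    # tab dir from top
    a=ray("top",*px("top",285,465),.056);b=ray("top",*px("top",335,425),.056);print("tab",a,b,np.degrees(np.arctan2(*(b-a)[1::-1])),np.linalg.norm(b-a))
    # canister silhouettes
    O={}
    for n,box in (("side",(275,310,220,272)),("top",(305,335,175,208))):
        im=cv2.imread(f"pics/{n}0.png").astype(int); x0,x1,y0,y1=box
        sub=im[y0:y1,x0:x1]; g=sub[:,:,1]
        m=(g>80)&(sub[:,:,2]-g<60)
        nl,lab,st,ce=cv2.connectedComponentsWithStats(m.astype(np.uint8)); k=1+st[1:,4].argmax()
        O[n]=ce[k]+[x0,y0]; print(n,O[n],st[k])
    def hullc(n,c):
        X=np.vstack([circ(c,.028,0.0),circ(c,.028,.122),circ(c,.026,.15)])
        h=cv2.convexHull(proj(n,X).astype(np.float32)); M=cv2.moments(h); return np.array([M["m10"],M["m01"]])/M["m00"],M["m00"]
    for sel in (("side","top"),("side",),("top",)):
        r=least_squares(lambda c:np.concatenate([hullc(n,c)[0]-O[n] for n in sel]),[.65,-.235]); print("can",sel,r.x,r.fun,[hullc(n,r.x)[1] for n in sel])
E
python3 fit.py
```

```text
both [0.5561073  0.07638747 0.24781129] 1.0884577911467943 0.48506489152121685
[[-0.5, -0.1], [0.3, -1.1], [-0.4, -0.5], [-0.6, -0.8], [-0.5, -0.7], [-0.1, -0.4], [0.1, -0.1], [0.4, -0.4], [0.3, -0.1], [0.5, -0.4], [0.4, -0.1], [0.7, 0.5]]
side [0.55545996 0.07226786 0.24810944] 0.5569068769497392 0.3258177096492315
[[-0.2, 0.6], [0.6, -0.5], [-0.1, 0.1], [-0.4, -0.3], [-0.2, -0.1], [0.3, 0.2]]
top [0.5557604  0.07794689 0.24675945] 0.534166058242306 0.2380397620103751
[[-0.3, -0.0], [-0.0, -0.3], [-0.1, -0.0], [0.1, -0.3], [-0.0, 0.1], [0.3, 0.5]]
pocket [0.44946762 0.04940637] next [0.47942115 0.15524959]
tab [0.43593184 0.06773298 0.056     ] [0.46198803 0.03501154 0.056     ] -51.46956367297941 0.04182843326583611
side [293.18918919 245.57837838] [ 10   7  17  38 555]
top [318.59322034 190.90847458] [  4   6  20  21 295]
can ('side', 'top') [ 0.65680136 -0.23684048] [-0.20399352  0.05739569 -0.05885039 -0.13095256] [566.4635759892408, 290.15352449496277]
can ('side',) [ 0.65762156 -0.23694482] [ 3.38082486e-08 -1.53882525e-07] [566.3582710260525]
can ('top',) [ 0.65626432 -0.23705306] [-1.15802078e-06 -8.78658227e-07] [290.12501976662315]
```

```bash
cat > ref.py <<'E'
from fit import *
G={}
for n in ("side","top"):
    im=cv2.imread(f"pics/{n}0.png").astype(float); g=0
    for c in range(3):
        b=gaussian_filter(im[:,:,c],.7); gy,gx=np.gradient(b); g=g+np.hypot(gx,gy)
    G[n]=np.minimum(g,120)
def score(p,cams,rr=.0335):
    s=0
    for n in cams:
        X=[circ(pk(p,k),rr,.086) for k in(-1,0,1)]+[circ(pk(p,k),.026,.196) for k in (2,3,4)]
        # bar top outline
        u=np.array([np.cos(p[2]),np.sin(p[2])]);v=np.array([-u[1],u[0]]);t=np.linspace(-1,1,40)
        for zz in (.195,):
          for sgn in (-1,1): X.append(np.c_[p[0]+sgn*.008*u[0]+t*.055*v[0],p[1]+sgn*.008*u[1]+t*.055*v[1],np.full(40,zz)])
        q=proj(n,np.vstack(X)); s-=map_coordinates(G[n],[q[:,1],q[:,0]],order=1).mean()
    return s
p0=[.556,.0764,.2478]
for cams in (("side","top"),("side",),("top",)):
    best=None
    for rr in (.0325,.0335,.0345):
      for dx in (-.004,0,.004):
        for dy in (-.004,0,.004):
          r=minimize(score,[p0[0]+dx,p0[1]+dy,p0[2]],args=(cams,rr),method="Nelder-Mead",options=dict(initial_simplex=[[p0[0]+dx,p0[1]+dy,p0[2]],[p0[0]+dx+.003,p0[1]+dy,p0[2]],[p0[0]+dx,p0[1]+dy+.003,p0[2]],[p0[0]+dx,p0[1]+dy,p0[2]+.02]]))
          if best is None or r.fun<best[0]: best=(r.fun,rr,r.x)
    print(cams,best,"pocket",pk(best[2],0),pk(best[2],-1))
    if len(cams)==2:
      p=best[2]
      for n,(x0,y0,f,w) in (("side",(190,160,6,90)),("top",(195,170,6,100))):
        im=cv2.resize(cv2.imread(f"pics/{n}0.png")[y0:y0+w,x0:x0+w],None,fx=f,fy=f,interpolation=cv2.INTER_CUBIC)
        for X in [circ(pk(p,k),best[1],.086) for k in(-1,0,1)]+[circ(pk(p,k),.026,.196) for k in (2,3,4)]+[circ(p[:2],.15,0.0),circ(p[:2],.15,.03)]:
            q=(proj(n,X)-[x0,y0]+.5)*f; cv2.polylines(im,[q.astype(np.int32)],True,(0,160,0),1)
        cv2.imwrite(f"pics/ov_{n}.png",im)
# canister foot
s=cv2.imread("pics/side0.png"); cv2.imwrite("pics/foot.png",cv2.resize(s[240:275,275:315],None,fx=14,fy=14,interpolation=cv2.INTER_CUBIC))
E
python3 ref.py
```

```text
('side', 'top') (np.float64(-119.37688512078333), 0.0325, array([0.55718754, 0.0767143 , 0.25077482])) pocket [0.45062829 0.04941729] [0.48026802 0.15534881]
('side',) (np.float64(-65.97002857960028), 0.0335, array([0.55635235, 0.0752041 , 0.24586571])) pocket [0.44966038 0.04843053] [0.47981977 0.15421527]
('top',) (np.float64(-55.27592580965522), 0.0325, array([0.55808934, 0.0778063 , 0.26005444])) pocket [0.45178798 0.04952166] [0.48044344 0.15572366]
```

View pics/ov_side.png

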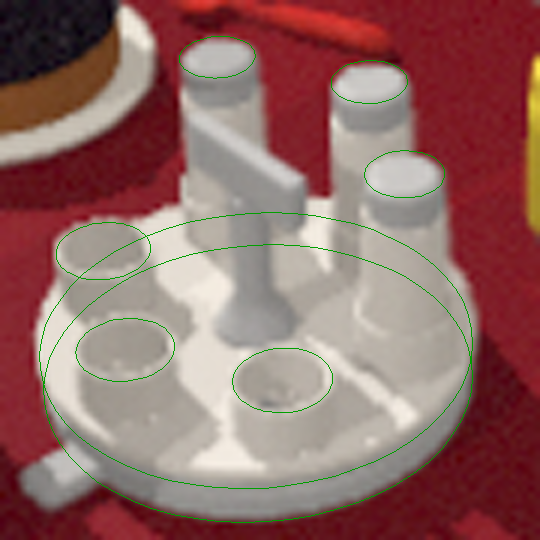

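View pics/ov_top.png

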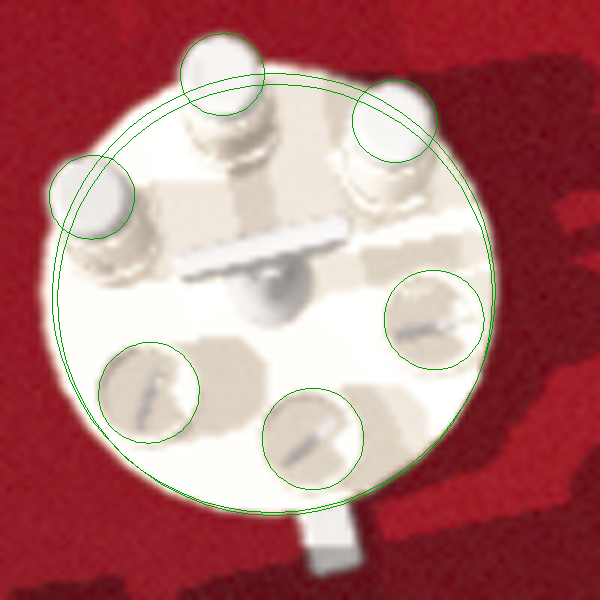

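View pics/foot.png

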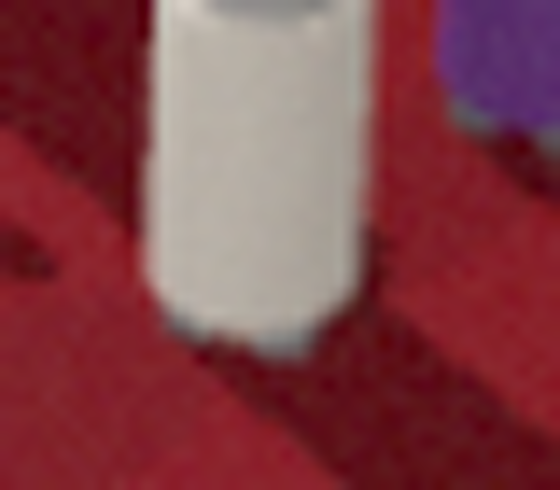

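```bash
python3 - <<'E'
from h import *
from bench import env
from scipy.spatial.transform import Rotation as R
s=env.sense(); M=R.from_rotvec(s["ee_rot"]).as_matrix(); print(np.round(M,3),s["ee_pos"],s["time_s"],env.tcp_to_grasp)
for nm,us,ut,z in (("purple",(314,219),(312,159),.15),("jar",(256,268),(327,236),.09),("tub",(298,290),(380,219),.12),("cake",(187,160),(132,224),.085)):
    print(nm,ray("side",*us,z),ray("top",*ut,z))
print(M.T@(np.array([.657,-.237,.25])-s["ee_pos"]))
E
```

```text
[[ 0.906  0.     0.423]
 [-0.423  0.     0.906]
 [ 0.    -1.     0.   ]] [0.2538298  0.54369224 0.23131311] 0.9 0.0187
purple [ 0.75659607 -0.21888984  0.15      ] [ 0.7668217  -0.20404703  0.15      ]
jar [ 0.47748974 -0.28274291  0.09      ] [ 0.47524003 -0.26048614  0.09      ]
tub [ 0.53561001 -0.45838649  0.12      ] [ 0.53649473 -0.45949647  0.12      ]
cake [0.52607214 0.49889233 0.085     ] [0.52351209 0.4971528  0.085     ]
[ 0.6955908  -0.01870882 -0.53682326]
```

>>> apply_moves([
  {"travel": [0.031,-0.006,-0.024],"twist": 0,"gripper": 0},
  {"travel": [0.031,-0.006,-0.024],"twist": 0,"gripper": 0},
  {"travel": [0.031,-0.006,-0.024],"twist": 0,"gripper": 0},
  {"travel": [0.031,-0.006,-0.024],"twist": 0,"gripper": 0},
  {"travel": [0.031,-0.006,-0.024],"twist": 0,"gripper": 0},
])

```text
time_s: 1.32
ee_pos: [0.3438, 0.3678, 0.2616]
ee_rot: [-1.543, 0.342, -0.342]
contact_force: [1.3, -0.0, 0.4]
grip_width: 0.0854
```

>>> apply_moves([
  {"travel": [0.031,0,-0.024],"twist": 0,"gripper": 0},
  {"travel": [0.031,0,-0.024],"twist": 0,"gripper": 0},
  {"travel": [0.031,0,-0.024],"twist": 0,"gripper": 0},
  {"travel": [0.031,0,-0.024],"twist": 0,"gripper": 0},
  {"travel": [0.031,0,-0.024],"twist": 0,"gripper": 0},
])

```text
time_s: 1.73
ee_pos: [0.4337, 0.1933, 0.2617]
ee_rot: [-1.543, 0.342, -0.343]
contact_force: [1.4, 0.3, -0.4]
grip_width: 0.0855
```

>>> apply_moves([
  {"travel": [0.031,0,-0.024],"twist": 0,"gripper": 0},
  {"travel": [0.031,0,-0.024],"twist": 0,"gripper": 0},
  {"travel": [0.031,0,-0.024],"twist": 0,"gripper": 0},
  {"travel": [0.031,0,-0.024],"twist": 0,"gripper": 0},
  {"travel": [0.031,0,-0.024],"twist": 0,"gripper": 0},
])

```text
time_s: 2.15
ee_pos: [0.5235, 0.0188, 0.2616]
ee_rot: [-1.543, 0.342, -0.343]
contact_force: [0.5, 0.1, 0.3]
grip_width: 0.0853
```

>>> apply_moves([
  {"travel": [0.031,0,-0.024],"twist": 0,"gripper": 0},
  {"travel": [0.031,0,-0.024],"twist": 0,"gripper": 0},
  {"travel": [0.031,0,-0.024],"twist": 0,"gripper": 0},
  {"travel": [0.031,0,-0.024],"twist": 0,"gripper": 0},
  {"travel": [0.031,0,-0.024],"twist": 0,"gripper": 0},
])

```text
time_s: 2.57
ee_pos: [0.6131, -0.1555, 0.2613]
ee_rot: [-1.543, 0.342, -0.343]
contact_force: [1.2, 0.8, 0.5]
grip_width: 0.0852
```

>>> apply_moves([
  {"travel": [0.0248,0,-0.0184],"twist": 0,"gripper": 0},
  {"travel": [0.0248,0,-0.0184],"twist": 0,"gripper": 0},
  {"travel": [0.0247,0,-0.0185],"twist": 0,"gripper": 0},
  {"travel": [0,0.035,0],"twist": 0,"gripper": 0},
  {"travel": [0,0.035,0],"twist": 0,"gripper": 0},
])

```text
time_s: 2.98
ee_pos: [0.659, -0.2383, 0.1937]
ee_rot: [-1.545, 0.339, -0.35]
contact_force: [0.6, -0.4, -1.2]
grip_width: 0.0854
```

```bash
python3 - <<'E'
from bench import env, read_camera
import cv2
print(env.sense()["ee_pos"])
a=read_camera("side")[:,:,::-1];b=read_camera("top")[:,:,::-1]
cv2.imwrite("pics/g1.png",cv2.hconcat([cv2.resize(a[190:290,240:340],(400,400)),cv2.resize(b[140:240,270:370],(400,400))]))
E
```

```text
[ 0.65896945 -0.23827422  0.19371584]
```

View pics/g1.png

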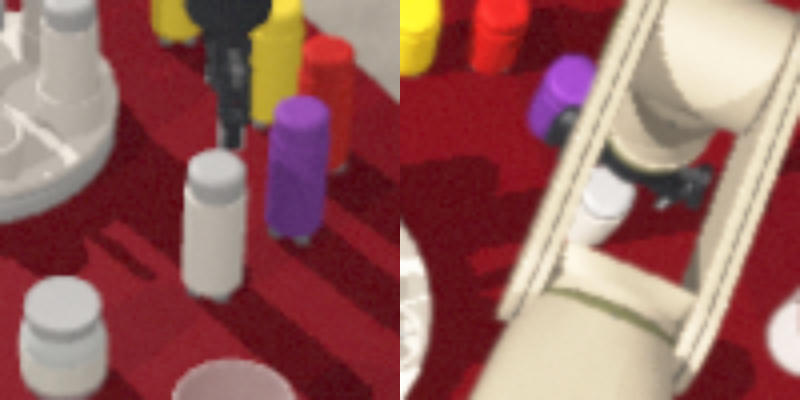

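```bash
python3 - <<'E'
from h import *
for n in("side","top"): print(n,proj(n,[[.659,-.238,.194],[.659,-.238,.15],[.657,-.237,.15],[.659+.423*.05,-.238+.906*.05,.21],[.659-.423*.05,-.238-.906*.05,.21]]))
E
```

```text
side [[294.8305578  221.0832828 ]
 [294.37638274 230.46940004]
 [293.75545588 230.48827251]
 [293.2700716  208.76077788]
 [296.81867638 226.88192556]]
top [[324.10086278 183.15749771]
 [321.95266072 186.0153641 ]
 [321.71227147 186.52556784]
 [312.30643906 176.51006143]
 [337.61093105 187.67765582]]
```

>>> apply_moves([
  {"travel": [-0.002,0.03,0],"twist": 0,"gripper": 0},
  {"travel": [0,0.03,0],"twist": 0,"gripper": 0},
  {"travel": [0,0.03,0],"twist": 0,"gripper": 0},
  {"travel": [0,0.018,0],"twist": 0,"gripper": 0},
  {"travel": [0,0,0],"twist": 0,"gripper": 0.3},
])

```text
time_s: 3.5
ee_pos: [0.652, -0.2326, 0.0793]
ee_rot: [-1.542, 0.348, -0.336]
contact_force: [-1.1, 0.3, 0.1]
grip_width: 0.0752
```

>>> apply_moves([
  {"travel": [0,0,0],"twist": 0,"gripper": 0.8},
  {"travel": [0,0,0],"twist": 0,"gripper": 0.8},
  {"travel": [0,0,0],"twist": 0,"gripper": 0.8},
  {"travel": [0,0,0],"twist": 0,"gripper": 0.8},
  {"travel": [0,0,0],"twist": 0,"gripper": 0.8},
])

```text
time_s: 3.92
ee_pos: [0.6562, -0.2349, 0.0862]
ee_rot: [-1.544, 0.339, -0.346]
contact_force: [-0.5, -0.4, 6.5]
grip_width: 0.0545
```

>>> apply_moves([
  {"travel": [0,0,0],"twist": 0,"gripper": 0.8},
  {"travel": [0,0,0],"twist": 0,"gripper": 0.8},
  {"travel": [0,0,0],"twist": 0,"gripper": 0.8},
])

```text
time_s: 4.17
ee_pos: [0.6563, -0.2349, 0.0863]
ee_rot: [-1.544, 0.339, -0.346]
contact_force: [-1.2, -0.3, 7.5]
grip_width: 0.0547
```

```bash
python3 - <<'E'
from bench import env, read_camera
import cv2
s=env.sense();print(s["ee_pos"],s["contact_force"],s["ft_torque"],s["grip_width"],s["joint_pos"])
a=read_camera("side")[:,:,::-1]
cv2.imwrite("pics/g2.png",cv2.resize(a[190:290,240:340],(600,600),interpolation=cv2.INTER_CUBIC))
E
```

```text
[ 0.65625146 -0.23488596  0.08625645] [-1.23209344 -0.32046541  7.4677404 ] [0.18806215 0.07657097 0.02455493] 0.05472123214185765 [-4.17308328e-01  4.83492837e-01  1.33201278e+00  1.43498476e-04
  1.32181195e+00 -1.55130231e+00]
```

View pics/g2.png

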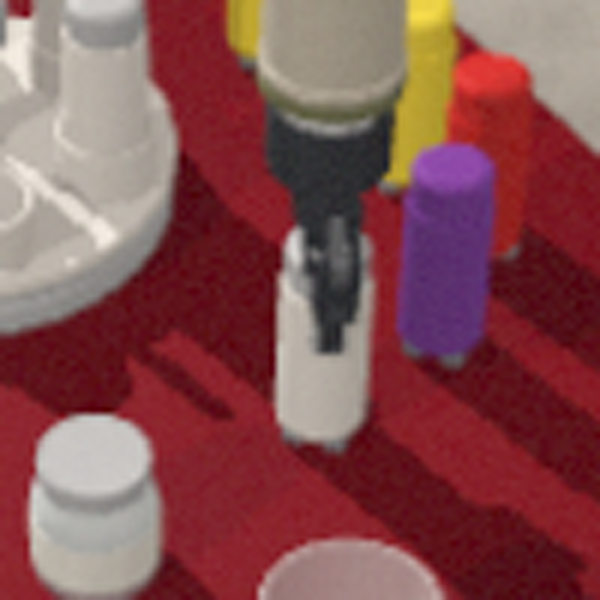

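>>> apply_moves([
  {"travel": [0,-0.01,0],"twist": 0,"gripper": 0.8},
  {"travel": [0,-0.025,0],"twist": 0,"gripper": 0.8},
  {"travel": [0,-0.03,0],"twist": 0,"gripper": 0.8},
  {"travel": [0,-0.035,0],"twist": 0,"gripper": 0.8},
  {"travel": [0,-0.03,0],"twist": 0,"gripper": 0.8},
])

```text
time_s: 4.63
ee_pos: [0.6543, -0.234, 0.2155]
ee_rot: [-1.543, 0.343, -0.342]
contact_force: [1.0, 0.1, -2.8]
grip_width: 0.0547
```

>>> apply_moves([
  {"travel": [-0.02,0,0.011],"twist": 0,"gripper": 0.8},
  {"travel": [-0.031,0,0.017],"twist": 0,"gripper": 0.8},
  {"travel": [-0.031,0,0.017],"twist": 0,"gripper": 0.8},
  {"travel": [-0.031,0,0.017],"twist": 0,"gripper": 0.8},
  {"travel": [-0.031,0,0.017],"twist": 0,"gripper": 0.8},
])

```text
time_s: 5.05
ee_pos: [0.5561, -0.1006, 0.2134]
ee_rot: [-1.543, 0.343, -0.342]
contact_force: [-0.3, 0.7, -2.8]
grip_width: 0.0549
```

>>> apply_moves([
  {"travel": [-0.031,0,0.017],"twist": 0,"gripper": 0.8},
  {"travel": [-0.031,0,0.017],"twist": 0,"gripper": 0.8},
  {"travel": [-0.031,0,0.017],"twist": 0,"gripper": 0.8},
  {"travel": [-0.031,0,0.017],"twist": 0,"gripper": 0.8},
  {"travel": [-0.02,0,0.011],"twist": 0,"gripper": 0.8},
])

```text
time_s: 5.47
ee_pos: [0.4583, 0.033, 0.2135]
ee_rot: [-1.543, 0.343, -0.341]
contact_force: [0.2, -0.8, -3.6]
grip_width: 0.0545
```

>>> apply_moves([
  {"travel": [-0.012,0,0.012],"twist": 0,"gripper": 0.8},
  {"travel": [0,0,0],"twist": 0,"gripper": 0.8},
  {"travel": [0,0,0],"twist": 0,"gripper": 0.8},
])

```text
time_s: 5.72
ee_pos: [0.4544, 0.0474, 0.2139]
ee_rot: [-1.544, 0.34, -0.342]
contact_force: [0.8, 0.4, -2.7]
grip_width: 0.0545
```

```bash
cat > look.py <<'E'
import sys
from bench import env, read_camera
import cv2, numpy as np
from scipy.spatial.transform import Rotation as R
s=env.sense();M=R.from_rotvec(s["ee_rot"]).as_matrix()
print(s["time_s"],s["ee_pos"],s["contact_force"],s["ft_torque"],s["grip_width"],s["joint_pos"]);print(np.round(M,4))
t=sys.argv[1]
a=read_camera("side")[:,:,::-1];b=read_camera("top")[:,:,::-1]
cv2.imwrite(f"pics/{t}s.png",a);cv2.imwrite(f"pics/{t}t.png",b)
cv2.imwrite(f"pics/{t}.png",cv2.hconcat([cv2.resize(a[160:250,185:275],(400,400),interpolation=cv2.INTER_CUBIC),cv2.resize(b[170:270,195:295],(400,400),interpolation=cv2.INTER_CUBIC)]))
E
python3 look.py p1
```

```text
5.7167 [0.45443815 0.04739417 0.21390243] [ 0.8324298   0.38965428 -2.73534479] [-0.00877413 -0.0334664  -0.03396344] 0.05451311850669834 [-8.29041076e-03 -2.59568884e-01  1.89302639e+00 -1.09946453e-04
  1.50729152e+00 -1.14423986e+00]
[[ 9.069e-01  8.000e-04  4.213e-01]
 [-4.213e-01 -1.000e-04  9.069e-01]
 [ 8.000e-04 -1.000e+00  2.000e-04]]
```

View pics/p1.png

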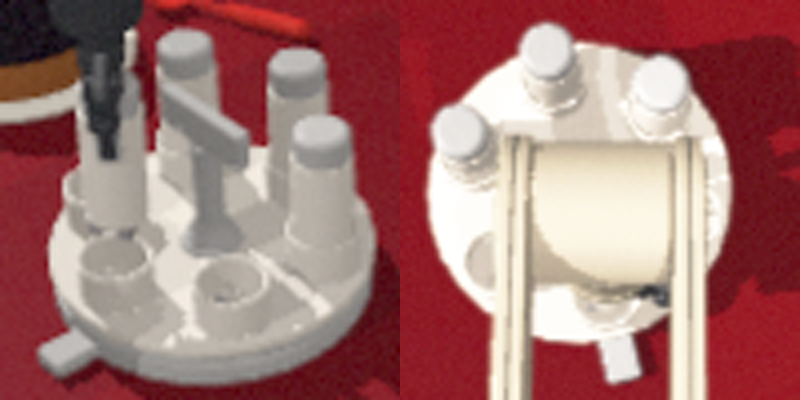

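```bash
python3 - <<'E'
from h import *
t=np.array([.45444,.04739,.2139])
im=cv2.imread("pics/p1s.png"); cv2.imwrite("pics/p1c.png",cv2.resize(im[175:235,190:235],None,fx=12,fy=12,interpolation=cv2.INTER_CUBIC)[:600])
c0=t+[0,0,-.0113]
for d in((0,0),(.0014,-.0006)):
  for z in (-.075+.012,-.03,.02):
    c=c0[:2]+d; q=proj("side",circ(c,.028,c0[2]+z)); print(d,z,"L/R/mid",q[:,0].min(),q[:,0].max(),"row",q[:,1].mean())
im=im.astype(float).sum(2)
for r in range(196,212): print(r,im[r,198:224].astype(int).tolist())
E
```

```text
(0, 0) -0.063 L/R/mid 203.2298152952183 217.67485527962356 row 207.1167325794216
(0, 0) -0.03 L/R/mid 202.49485407637283 217.10706250662147 row 200.37233475949776
(0, 0) 0.02 L/R/mid 201.34848330119823 216.22148090332888 row 189.8528517825226
(0.0014, -0.0006) -0.063 L/R/mid 203.62343639352446 218.06698571317764 row 207.0909890909965
(0.0014, -0.0006) -0.03 L/R/mid 202.8930452808779 217.50372845308752 row 200.3466805508798
(0.0014, -0.0006) 0.02 L/R/mid 201.75380471812804 216.6252223079814 row 189.82735430718216
196 [211, 217, 225, 205, 214, 512, 544, 537, 522, 463, 414, 395, 400, 425, 457, 467, 469, 468, 468, 515, 667, 703, 663, 573, 532, 527]
197 [213, 218, 216, 203, 444, 549, 541, 536, 531, 516, 507, 500, 495, 496, 490, 487, 481, 471, 466, 518, 666, 702, 666, 573, 531, 524]
198 [213, 215, 335, 421, 474, 539, 543, 532, 531, 525, 527, 519, 503, 503, 497, 492, 482, 473, 471, 481, 664, 701, 664, 575, 529, 526]
199 [218, 344, 520, 502, 472, 522, 535, 530, 536, 525, 522, 518, 513, 506, 496, 487, 474, 470, 469, 460, 634, 676, 631, 519, 511, 531]
200 [209, 544, 535, 479, 471, 515, 532, 52
[... 877 characters left out ...]
 652, 662, 663, 664, 661]
207 [314, 528, 495, 440, 450, 453, 525, 536, 529, 532, 523, 521, 518, 508, 505, 494, 484, 471, 468, 465, 584, 647, 662, 661, 686, 691]
208 [499, 604, 518, 437, 450, 449, 572, 556, 532, 528, 523, 518, 512, 507, 498, 492, 479, 479, 468, 466, 611, 664, 662, 683, 700, 705]
209 [590, 650, 534, 445, 439, 451, 506, 531, 529, 524, 526, 524, 517, 509, 497, 490, 483, 475, 476, 473, 539, 642, 661, 674, 676, 695]
210 [650, 664, 558, 465, 443, 447, 444, 439, 489, 519, 530, 519, 511, 508, 497, 491, 491, 457, 477, 482, 489, 545, 560, 643, 662, 670]
211 [663, 665, 612, 499, 447, 452, 437, 378, 380, 420, 460, 497, 509, 479, 438, 422, 389, 394, 468, 494, 492, 486, 493, 542, 636, 663]
```

View pics/p1c.png

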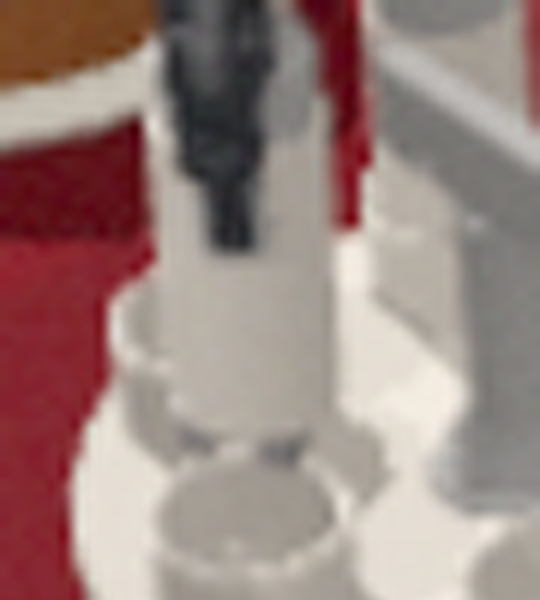

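```bash
python3 - <<'E'
from h import *
def lugs(c,z0,yaw):
    out=[]
    for sx in(-1,1):
        for sy in(-1,1):
            P=[(sx*a,sy*b,z) for a in(.0065,.0195) for b in(.0065,.0195) for z in(0,.012)]
            P=np.array(P); C,S=np.cos(yaw),np.sin(yaw)
            out.append(np.c_[c[0]+C*P[:,0]-S*P[:,1],c[1]+S*P[:,0]+C*P[:,1],z0+P[:,2]])
    return out
def show(nm,f,ox,oy,c,z0,w,h,scale):
    im0=cv2.imread(nm); rows=[]
    tiles=[]
    for y in range(0,90,15):
        im=cv2.resize(im0[oy:oy+h,ox:ox+w],None,fx=f,fy=f,interpolation=cv2.INTER_CUBIC)
        if y==0: tiles.append(im.copy())
        for L in lugs(c,z0,np.radians(y)):
            q=(proj("side",L)-[ox,oy]+.5)*f; hl=cv2.convexHull(q.astype(np.int32)); cv2.polylines(im,[hl],True,(0,255,0),1)
        cv2.putText(im,str(y),(2,14),0,.5,(0,255,255),1); tiles.append(im)
    tiles.append(tiles[0])
    return cv2.vconcat([cv2.hconcat(tiles[:4]),cv2.hconcat(tiles[4:])])
cv2.imwrite("pics/l0.png",show("pics/side0.png",8,280,248,(.657,-.237),0,24,22,1))
cv2.imwrite("pics/l1.png",show("pics/p1s.png",8,198,196,(.4552,.047),.2139-.0863,24,22,1))
E
```

```text
(no output)
```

View pics/l0.png

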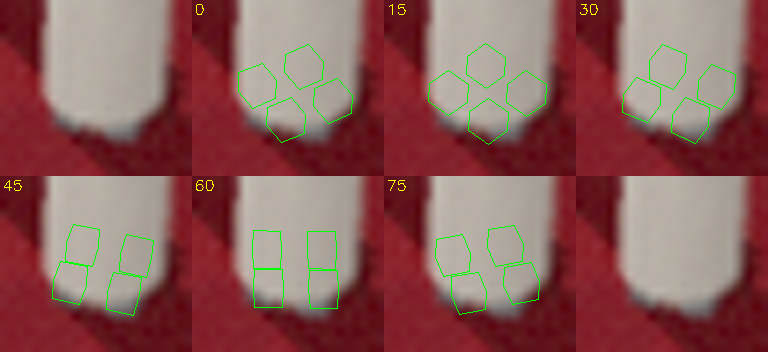

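View pics/l1.png

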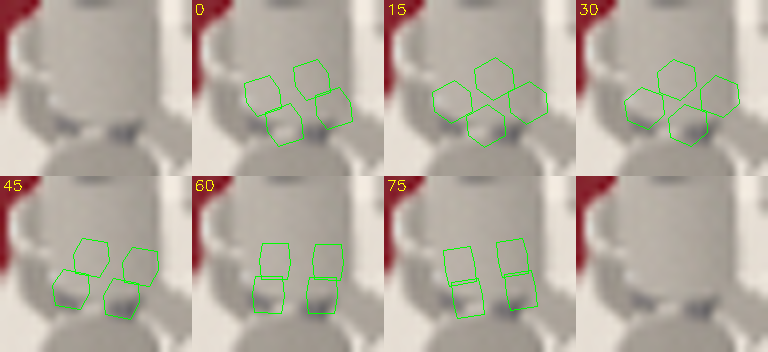

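>>> apply_moves([
  {"travel": [-0.0056,0,0],"twist": 5,"gripper": 0.8},
  {"travel": [0,0.01,0],"twist": 0,"gripper": 0.8},
  {"travel": [0,0.012,0],"twist": 0,"gripper": 0.8},
  {"travel": [0,0.01,0],"twist": 0,"gripper": 0.8},
  {"travel": [0,0.003,0],"twist": 0,"gripper": 0.8},
])

```text
time_s: 6.23
ee_pos: [0.4482, 0.0487, 0.1749]
ee_rot: [-1.533, 0.413, -0.407]
contact_force: [-1.1, -0.1, -4.6]
grip_width: 0.0551
```

>>> apply_moves([
  {"travel": [0,0.004,0],"twist": 0,"gripper": 0.8},
  {"travel": [0,0.004,0],"twist": 0,"gripper": 0.8},
  {"travel": [0,0.004,0],"twist": 0,"gripper": 0.8},
])

```text
time_s: 6.48
ee_pos: [0.4508, 0.0487, 0.1677]
ee_rot: [-1.532, 0.408, -0.412]
contact_force: [1.5, 1.1, -3.3]
grip_width: 0.055
```

>>> apply_moves([
  {"travel": [0,0.004,0],"twist": 0,"gripper": 0.8},
  {"travel": [0,0.004,0],"twist": 0,"gripper": 0.8},
  {"travel": [0,0.004,0],"twist": 0,"gripper": 0.8},
])

```text
time_s: 6.73
ee_pos: [0.4497, 0.0493, 0.1539]
ee_rot: [-1.531, 0.411, -0.41]
contact_force: [-0.1, 1.8, -3.8]
grip_width: 0.0549
```

>>> apply_moves([
  {"travel": [0,0.004,0],"twist": 0,"gripper": 0.8},
  {"travel": [0,0.003,0],"twist": 0,"gripper": 0.8},
  {"travel": [0,0,0],"twist": 0,"gripper": 0.8},
])

```text
time_s: 6.98
ee_pos: [0.4491, 0.0492, 0.1462]
ee_rot: [-1.532, 0.412, -0.409]
contact_force: [0.0, 0.7, -4.0]
grip_width: 0.0544
```

```bash
python3 look.py p2
```

```text
6.9833 [0.44905815 0.04918983 0.14621109] [ 8.64882283e-04  7.43270514e-01 -4.02246053e+00] [ 0.21881027 -0.0203787  -0.00261888] 0.05436521086991632 [-4.59279337e-03 -2.23444581e-01  1.98801805e+00  1.44476373e-04
  1.37856542e+00 -1.05146476e+00]
[[ 8.658e-01 -1.500e-03  5.003e-01]
 [-5.003e-01  1.000e-04  8.658e-01]
 [-1.400e-03 -1.000e+00 -6.000e-04]]
```

View pics/p2.png

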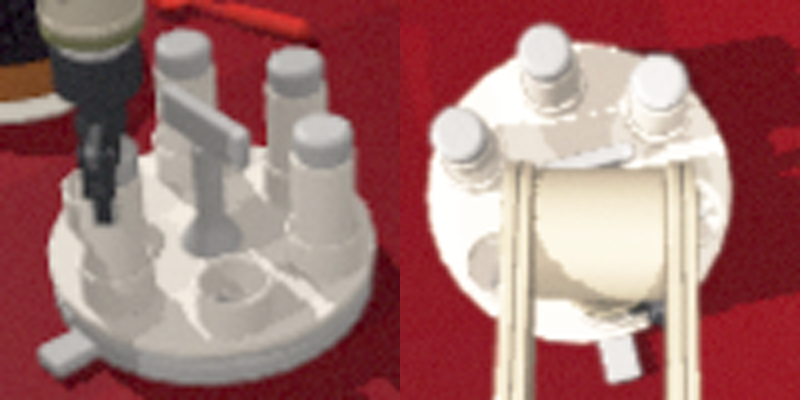

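The canister (left half, about (110,220)) sits inside the first cup, with its foot about 4 mm above the tab and no side load. I'll go on down in small steps.

>>> apply_moves([
  {"travel": [0,0.002,0],"twist": 0,"gripper": 0.8},
  {"travel": [0,0.002,0],"twist": 0,"gripper": 0.8},
  {"travel": [0,0.001,0],"twist": 0,"gripper": 0.8},
  {"travel": [0,0,0],"twist": 0,"gripper": 0.8},
])

```text
time_s: 7.42
ee_pos: [0.4496, 0.0491, 0.1421]
ee_rot: [-1.531, 0.411, -0.411]
contact_force: [-0.0, -0.1, -4.6]
grip_width: 0.055
```

>>> apply_moves([
  {"travel": [0,0.001,0],"twist": 0,"gripper": 0.8},
  {"travel": [0,0.001,0],"twist": 0,"gripper": 0.8},
  {"travel": [0,0,0],"twist": 0,"gripper": 0.8},
])

```text
time_s: 7.67
ee_pos: [0.4497, 0.0491, 0.1402]
ee_rot: [-1.531, 0.411, -0.411]
contact_force: [1.0, 0.4, -3.8]
grip_width: 0.055
```

>>> apply_moves([
  {"travel": [0,0.0015,0],"twist": 0,"gripper": 0.8},
  {"travel": [0,0.0015,0],"twist": 0,"gripper": 0.8},
  {"travel": [0,0,0],"twist": 0,"gripper": 0.8},
])

```text
time_s: 7.92
ee_pos: [0.4497, 0.0491, 0.137]
ee_rot: [-1.531, 0.411, -0.411]
contact_force: [1.1, 1.1, -4.0]
grip_width: 0.0546
```

>>> apply_moves([
  {"travel": [0,0.0015,0],"twist": 0,"gripper": 0.8},
  {"travel": [0,0.001,0],"twist": 0,"gripper": 0.8},
  {"travel": [0,0,0],"twist": 0,"gripper": 0.8},
])

```text
time_s: 8.17
ee_pos: [0.4497, 0.0491, 0.1346]
ee_rot: [-1.531, 0.411, -0.411]
contact_force: [1.4, 0.7, -4.4]
grip_width: 0.0546
```

>>> apply_moves([
  {"travel": [0,0.001,0],"twist": 0,"gripper": 0.8},
  {"travel": [0,0.001,0],"twist": 0,"gripper": 0.8},
  {"travel": [0,0,0],"twist": 0,"gripper": 0.8},
])

```text
time_s: 8.42
ee_pos: [0.4497, 0.0491, 0.1326]
ee_rot: [-1.531, 0.411, -0.411]
contact_force: [1.9, 1.3, -2.8]
grip_width: 0.055
```

>>> apply_moves([
  {"travel": [0,0.001,0],"twist": 0,"gripper": 0.8},
  {"travel": [0,0,0],"twist": 0,"gripper": 0.8},
])

```text
time_s: 8.58
ee_pos: [0.4499, 0.049, 0.1323]
ee_rot: [-1.532, 0.41, -0.411]
contact_force: [-0.7, 1.4, 0.6]
grip_width: 0.0546
```

>>> apply_moves([
  {"travel": [0,0,0],"twist": 0,"gripper": 0.6},
  {"travel": [0,0,0],"twist": 0,"gripper": 0.3},
  {"travel": [0,0,0],"twist": 0,"gripper": 0},
  {"travel": [0,0,0],"twist": 0,"gripper": 0},
  {"travel": [0,0,0],"twist": 0,"gripper": 0},
])

```text
time_s: 9.0
ee_pos: [0.4497, 0.049, 0.1318]
ee_rot: [-1.532, 0.411, -0.411]
contact_force: [-0.7, 0.9, 0.1]
grip_width: 0.0854
```

```bash
python3 look.py p3
```

```text
9.0 [0.44967327 0.04899062 0.13180346] [-0.72887574  0.91834985  0.06881627] [-0.00685977 -0.00735841 -0.02687884] 0.08538048138550612 [-4.78648580e-03 -2.09082771e-01  2.00306079e+00 -1.61908207e-04
  1.34760227e+00 -1.05141623e+00]
[[ 8.658e-01  0.000e+00  5.005e-01]
 [-5.005e-01 -2.000e-04  8.658e-01]
 [ 1.000e-04 -1.000e+00 -1.000e-04]]
```

View pics/p3.png

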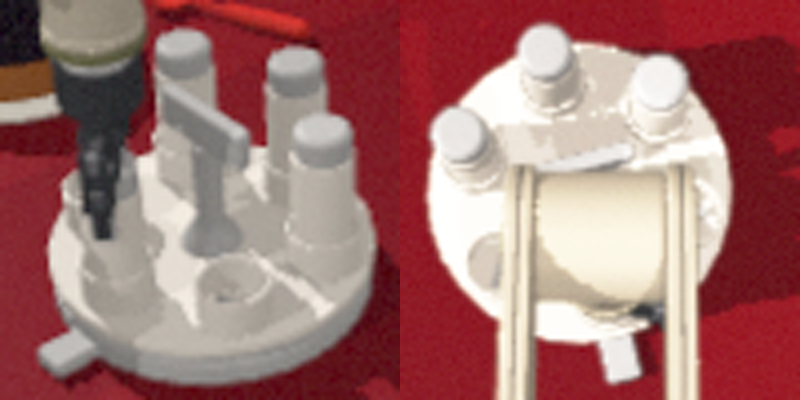

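>>> apply_moves([
  {"travel": [0,-0.02,0],"twist": 0,"gripper": 0},
  {"travel": [0,-0.03,0],"twist": 5.5,"gripper": 0},
  {"travel": [0,-0.03,0],"twist": 6.5,"gripper": 0},
  {"travel": [0,-0.025,0],"twist": 6.5,"gripper": 0},
  {"travel": [0,-0.01,0],"twist": 6.5,"gripper": 0},
])

```text
time_s: 9.52
ee_pos: [0.4513, 0.0491, 0.2512]
ee_rot: [-1.434, 0.749, -0.757]
contact_force: [0.3, 0.0, -0.0]
grip_width: 0.0852
```

>>> apply_moves([
  {"travel": [0,0,0],"twist": 6.5,"gripper": 0},
  {"travel": [0,0,0],"twist": 6.5,"gripper": 0},
  {"travel": [0,0,0],"twist": 6.5,"gripper": 0},
  {"travel": [0,0,0],"twist": 1,"gripper": 0},
  {"travel": [0,0,0],"twist": 0,"gripper": 0},
])

```text
time_s: 9.93
ee_pos: [0.4496, 0.0491, 0.2468]
ee_rot: [-1.319, 1.02, -1.02]
contact_force: [-0.0, -0.5, -0.7]
grip_width: 0.0853
```

```bash
python3 look.py p4; python3 - <<'E'
from bench import env
from scipy.spatial.transform import Rotation as R
import numpy as np
s=env.sense();M=R.from_rotvec(s["ee_rot"]).as_matrix()
print(np.degrees(np.arctan2(M[1,2],M[0,2])), M.T@(np.array([.5567,.0765,.235])-s["ee_pos"]))
E
```

```text
9.9333 [0.4496344  0.04911526 0.24676249] [-0.04587212 -0.48485725 -0.74352958] [ 0.06071379 -0.00448492 -0.02366315] 0.08532552928577168 [-4.65623019e-03 -2.85881817e-01  1.85497426e+00  2.28099244e-05
  1.57254351e+00 -2.59238930e-01]
[[ 0.2518 -0.      0.9678]
 [-0.9678  0.      0.2518]
 [-0.     -1.     -0.    ]]
14.672049584097625 [0.00060862 0.01170309 0.11052537]
```

View pics/p4.png

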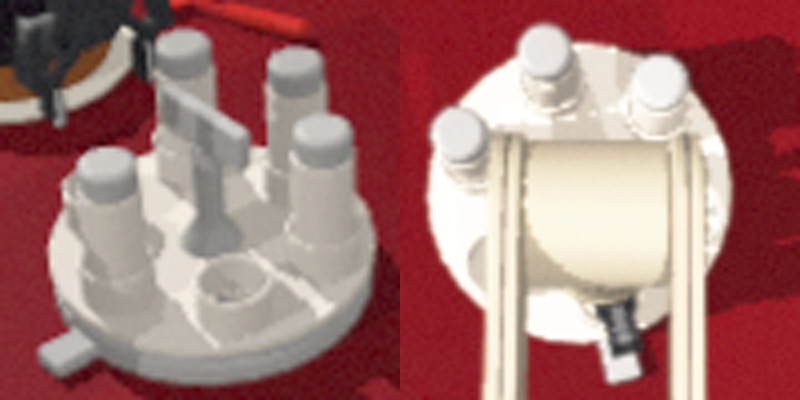

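>>> apply_moves([
  {"travel": [0.0006,0,0.037],"twist": 0,"gripper": 0},
  {"travel": [0,0,0.037],"twist": 0,"gripper": 0},
  {"travel": [0,0,0.0365],"twist": 0,"gripper": 0},
  {"travel": [0,0,0],"twist": 0,"gripper": 0},
  {"travel": [0,0.025,0],"twist": 0,"gripper": 0},
])

```text
time_s: 10.45
ee_pos: [0.5603, 0.0766, 0.2245]
ee_rot: [-1.316, 1.015, -1.021]
contact_force: [-0.0, -0.4, 1.5]
grip_width: 0.0857
```

```bash
python3 look.py p5; python3 - <<'E'
from h import *
print(proj("side",[[.45,.049,.196],[.45,.049,.206]]))
E
```

```text
10.45 [0.56031931 0.07661664 0.2245246 ] [-0.02071158 -0.4213935   1.5437418 ] [-0.00379548 -0.02908055  0.0190989 ] 0.0856938460479453 [ 4.52423776e-02  3.61849007e-02  1.60001640e+00 -9.04716826e-06
  1.50082040e+00 -2.10636848e-01]
[[ 2.531e-01  4.600e-03  9.674e-01]
 [-9.674e-01  2.000e-04  2.531e-01]
 [ 1.000e-03 -1.000e+00  4.500e-03]]
[[208.09572877 195.58772424]
 [207.88767233 193.47871078]]
```

View pics/p5.png

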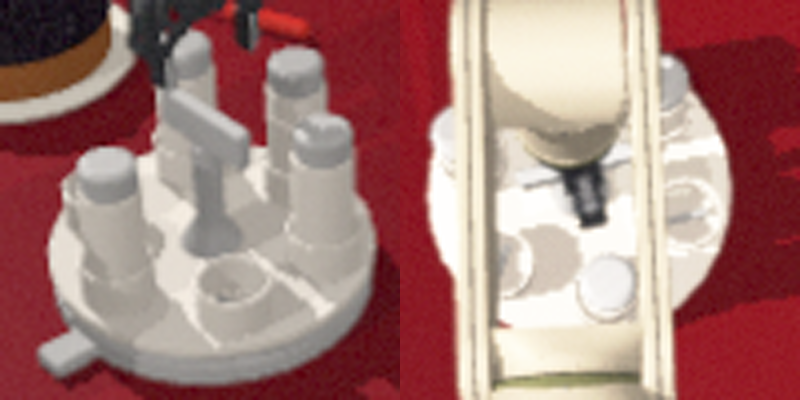

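>>> apply_moves([
  {"travel": [0,0,0],"twist": 0,"gripper": 0},
  {"travel": [0,0.02,0],"twist": 0,"gripper": 0},
  {"travel": [0,0.02,0],"twist": 0,"gripper": 0},
  {"travel": [0,0.015,0],"twist": 0,"gripper": 0},
  {"travel": [0,0.004,0],"twist": 0,"gripper": 0},
])

```text
time_s: 10.97
ee_pos: [0.5555, 0.0759, 0.1617]
ee_rot: [-1.32, 1.022, -1.02]
contact_force: [-0.2, -0.3, -0.0]
grip_width: 0.0857
```

>>> apply_moves([
  {"travel": [0,0,0],"twist": 0,"gripper": 0.5},
  {"travel": [0,0,0],"twist": 0,"gripper": 0.7},
  {"travel": [0,0,0],"twist": 0,"gripper": 1},
  {"travel": [0,0,0],"twist": 0,"gripper": 1},
  {"travel": [0,0,0],"twist": 0,"gripper": 1},
])

```text
time_s: 11.38
ee_pos: [0.5575, 0.0762, 0.1641]
ee_rot: [-1.317, 1.02, -1.022]
contact_force: [0.2, 0.8, 0.2]
grip_width: 0.0255
```

```bash
python3 look.py p6
```

```text
11.3833 [0.5575011  0.07615395 0.16414125] [0.18398224 0.76478468 0.17241228] [-0.04394004 -0.01263823 -0.02433714] 0.025460962861712268 [ 4.46605365e-02  6.91419857e-02  1.67734133e+00 -3.34404586e-05
  1.39310669e+00 -2.08074263e-01]
[[ 2.501e-01  2.000e-03  9.682e-01]
 [-9.682e-01  1.000e-04  2.501e-01]
 [ 4.000e-04 -1.000e+00  2.000e-03]]
```

View pics/p6.png

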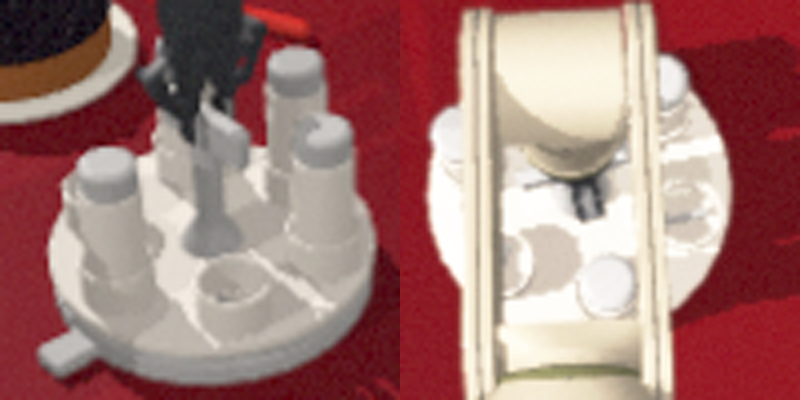

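>>> apply_moves([
  {"travel": [0,0,0],"twist": 0,"gripper": 1},
  {"travel": [0,0,0],"twist": 0,"gripper": 1},
  {"travel": [0,0,0],"twist": 0,"gripper": 1},
  {"travel": [0,0,0],"twist": 0,"gripper": 1},
])

```text
time_s: 11.82
ee_pos: [0.5567, 0.076, 0.1639]
ee_rot: [-1.318, 1.021, -1.021]
contact_force: [-5.1, -1.2, 6.7]
grip_width: 0.0154
```

>>> apply_moves([
  {"travel": [0,0,0],"twist": -3,"gripper": 1},
  {"travel": [0,0,0],"twist": -4,"gripper": 1},
  {"travel": [0,0,0],"twist": -4,"gripper": 1},
  {"travel": [0,0,0],"twist": -4,"gripper": 1},
  {"travel": [0,0,0],"twist": 0,"gripper": 1},
])

```text
time_s: 12.23
ee_pos: [0.5572, 0.0762, 0.1639]
ee_rot: [-1.41, 0.819, -0.82]
contact_force: [-3.3, -0.7, 6.4]
grip_width: 0.0153
```

```bash
python3 look.py p7
```

```text
12.2333 [0.55716888 0.0761882  0.16389252] [-3.29201923 -0.6551089   6.42421391] [-0.0687331   0.53136085  0.0006007 ] 0.015268267955482867 [ 4.47380147e-02  6.93754218e-02  1.67756147e+00 -1.76664001e-05
  1.39358764e+00 -4.73492882e-01]
[[ 4.953e-01  1.100e-03  8.687e-01]
 [-8.687e-01  0.000e+00  4.953e-01]
 [ 5.000e-04 -1.000e+00  9.000e-04]]
```

View pics/p7.png

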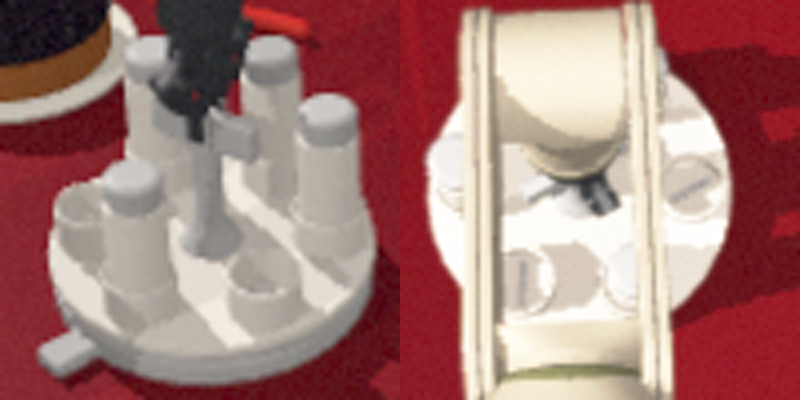

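>>> apply_moves([
  {"travel": [0,0,0],"twist": -4,"gripper": 1},
  {"travel": [0,0,0],"twist": -4,"gripper": 1},
  {"travel": [0,0,0],"twist": -4,"gripper": 1},
  {"travel": [0,0,0],"twist": -4,"gripper": 1},
  {"travel": [0,0,0],"twist": -4,"gripper": 1},
])

```text
time_s: 12.75
ee_pos: [0.5577, 0.0766, 0.1639]
ee_rot: [-1.498, 0.55, -0.553]
contact_force: [1.2, 2.8, 3.2]
grip_width: 0.0151
```

>>> apply_moves([
  {"travel": [0,0,0],"twist": -4,"gripper": 1},
  {"travel": [0,0,0],"twist": -4,"gripper": 1},
  {"travel": [0,0,0],"twist": -4,"gripper": 1},
  {"travel": [0,0,0],"twist": -4,"gripper": 1},
  {"travel": [0,0,0],"twist": -4,"gripper": 1},
])

```text
time_s: 13.17
ee_pos: [0.5581, 0.0772, 0.1639]
ee_rot: [-1.55, 0.277, -0.281]
contact_force: [3.9, 5.5, 2.1]
grip_width: 0.0151
```

>>> apply_moves([
  {"travel": [0,0,0],"twist": -3,"gripper": 1},
  {"travel": [0,0,0],"twist": -2,"gripper": 1},
  {"travel": [0,0,0],"twist": 0,"gripper": 1},
  {"travel": [0,0,0],"twist": 0,"gripper": 1},
  {"travel": [0,0,0],"twist": 0,"gripper": 1},
])

```text
time_s: 13.58
ee_pos: [0.5581, 0.0774, 0.1639]
ee_rot: [-1.558, 0.211, -0.216]
contact_force: [5.5, 5.5, 1.7]
grip_width: 0.0149
```

```bash
python3 look.py p8
```

```text
13.5833 [0.55814471 0.07737491 0.16390411] [5.47901465 5.53744037 1.72899934] [ 0.73187536 -0.44322518 -0.04035095] 0.01490778767010493 [ 0.04560979  0.06991919  1.67697459  0.00180089  1.39125623 -1.25345485]
[[ 0.9632  0.0034  0.2687]
 [-0.2687  0.0019  0.9632]
 [ 0.0027 -1.      0.0028]]
```

View pics/p8.png

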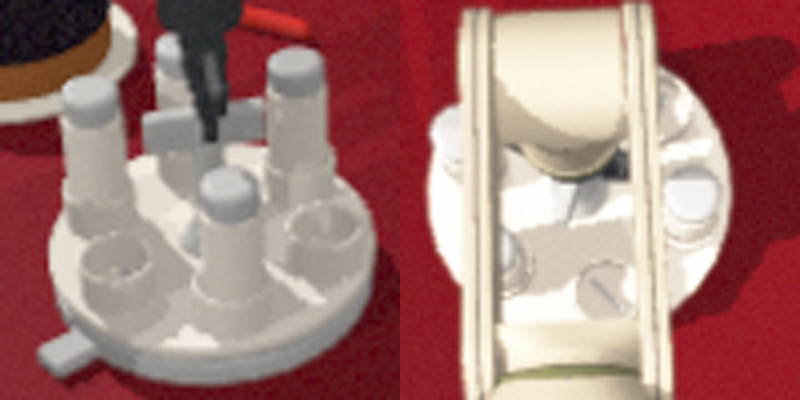

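>>> apply_moves([
  {"travel": [0,0,0],"twist": 0,"gripper": 0.7},
  {"travel": [0,0,0],"twist": 0,"gripper": 0.4},
  {"travel": [0,0,0],"twist": 0,"gripper": 0.2},
  {"travel": [0,0,0],"twist": 0,"gripper": 0.2},
  {"travel": [0,0,0],"twist": 0,"gripper": 0.2},
])

```text
time_s: 14.1
ee_pos: [0.5567, 0.076, 0.1627]
ee_rot: [-1.56, 0.213, -0.213]
contact_force: [-0.3, 0.1, 0.5]
grip_width: 0.0683
```

>>> apply_moves([
  {"travel": [0,-0.02,0],"twist": 0,"gripper": 0.2},
  {"travel": [0,-0.035,0],"twist": 0,"gripper": 0.2},
  {"travel": [0,-0.035,0],"twist": 0,"gripper": 0.2},
  {"travel": [0,-0.03,0],"twist": 0,"gripper": 0.2},
  {"travel": [0,0,0],"twist": 0,"gripper": 0.2},
])

```text
time_s: 14.52
ee_pos: [0.5597, 0.0762, 0.2911]
ee_rot: [-1.558, 0.204, -0.222]
contact_force: [1.1, 0.1, 0.7]
grip_width: 0.0681
```

>>> apply_moves([
  {"travel": [-0.02,-0.02,0],"twist": 0,"gripper": 0.2},
  {"travel": [-0.03,-0.02,0],"twist": 0,"gripper": 0.2},
  {"travel": [-0.03,-0.02,0],"twist": 0,"gripper": 0.2},
  {"travel": [-0.03,-0.02,0],"twist": 0,"gripper": 0.2},
  {"travel": [-0.03,-0.02,0],"twist": 0,"gripper": 0.2},
])

```text
time_s: 14.93
ee_pos: [0.4205, 0.1136, 0.3833]
ee_rot: [-1.56, 0.213, -0.213]
contact_force: [-0.7, 0.4, 1.5]
grip_width: 0.0681
```

>>> apply_moves([
  {"travel": [0,0,0],"twist": 0,"gripper": 0.2},
  {"travel": [0,0,0],"twist": 0,"gripper": 0.2},
  {"travel": [0,0,0],"twist": 0,"gripper": 0.2},
])

```text
time_s: 15.18
ee_pos: [0.4222, 0.1135, 0.3823]
ee_rot: [-1.56, 0.212, -0.213]
contact_force: [0.1, 0.0, 0.5]
grip_width: 0.0682
```

```bash
python3 look.py p9; python3 - <<'E'
from fit import *
p=[.5567,.0763,.249+np.radians(60)]
for n,(x0,y0) in (("side",(185,160)),("top",(195,170))):
    im=cv2.resize(cv2.imread(f"pics/p9{n[0]}.png")[y0:y0+100,x0:x0+100],None,fx=4,fy=4,interpolation=cv2.INTER_CUBIC)
    for X in [circ(pk(p,k),.0335,.086) for k in(-1,1)]+[circ(pk(p,k),.026,.196) for k in (0,2,3,4)]:
        q=(proj(n,X)-[x0,y0]+.5)*4; cv2.polylines(im,[q.astype(np.int32)],True,(0,160,0),1)
    if n=="side": a=im
cv2.imwrite("pics/p9o.png",cv2.hconcat([a,im]))
E
```

```text
15.1833 [0.42215654 0.11350637 0.38230322] [0.09908086 0.02117749 0.47407916] [-0.03649343  0.02487321  0.03445046] 0.06818926673758116 [ 1.45442103e-01 -3.22920985e-01  1.64053817e+00 -2.12735496e-04
  1.82372503e+00 -1.15447736e+00]
[[ 9.635e-01  3.000e-04  2.676e-01]
 [-2.676e-01 -2.000e-04  9.635e-01]
 [ 3.000e-04 -1.000e+00 -1.000e-04]]
```

View pics/p9o.png

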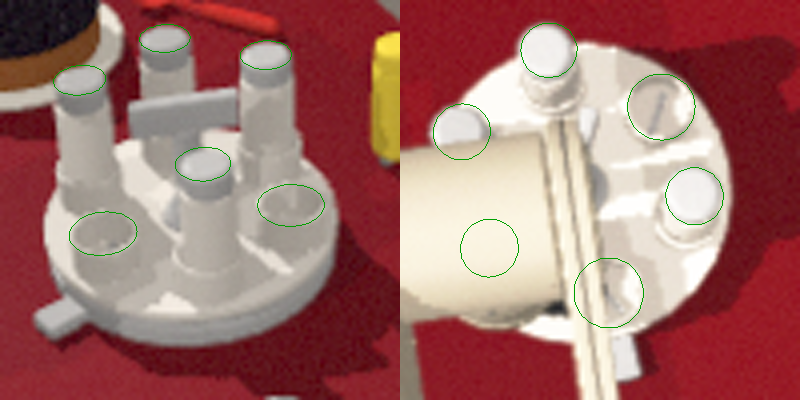

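View pics/p9s.png

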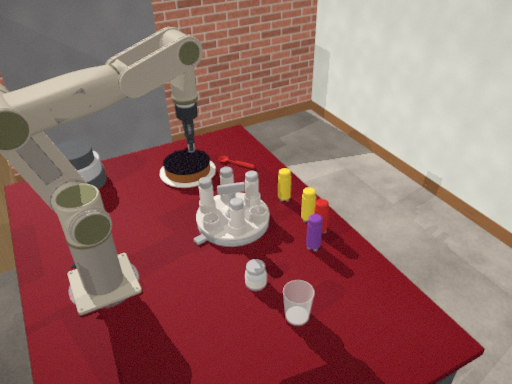

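The model turned by exactly 60° matches the lids and rims in both views, and the spare's lid (side, about (236,201)) is at the home height. Cake, jar and tub have not moved, and the arm is clear of everything. I'm handing it in.

```bash
python3 -c "
from bench import close_job
print(close_job())"
```

```text
the job is handed in; nothing more can be done
None
```

I stood the white spare canister in the pocket at the tongue, turned the carousel one click anticlockwise by its bar, let go, and handed the job in at about 15 s. `close_job()` reported no verdict.

- **Fitting the canister:** I estimated the tab's direction from the top picture and the foot's from the side pictures, and turned the canister 5° to match. It then went down over the tab without resistance, so I never had to rub about to find the fit. First contact came at the height expected for the pocket floor, with only a few newtons of force.
- **Turning the carousel:** I gripped the bar at its centre rather than at an end point and turned it 60°.
- **Last checks:**
  - In both pictures the lids and cup rims matched a model turned exactly 60°, except for one cup and part of the rim at the tongue, which the arm hid in the top view.
  - The spare's lid was at its home height, and the three stored canisters were upright in their pockets.
  - In the side picture the jam jar, cake and tub looked unmoved; I did not measure their positions.
  - The arm was clear, with about 0.5 N measured at the wrist.
- **Disagreements:**
  - My first hand-made reading of the foot direction differed by about 30° between two pictures, and drawing the lugs over the images settled it.
  - The carousel position found from each camera alone differed by a few millimetres, so I used the combined fit.

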